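# Fit the small head to the table-top pottery wheel

### The job

Fit the small round head onto the spindle of the little pottery wheel: its splined bore has to find the splines of the spindle, so rock it gently with a light push until the teeth mesh, then press it fully home on the shoulder without ever leaning hard on the spindle. Then, with the head home, turn it by hand about a quarter turn, either way, to feel that the drive turns with it, and let go, leaving it seated. Leave the broad head and the other things on the shelf where they are.

Things in the scene. Friction and masses are not known exactly. Their poses are not given: they have to be found in the camera images.
- head: The head to fit: plain aluminium mushroom, about 0.18 kg, at first standing hub down on the shelf. Disc on top 60 mm across; below it a round hub 37 mm across, hollow from below: bore 28 mm deep with six straight inner teeth 4 mm wide, every 60 degrees, one on the body's +x axis; tooth tips at 10.2 mm radius, roots at 14.3 mm. Origin: centre of the hub's underside (mouth of the bore); z up.
- rim (a point): Centre of the small head's disc, 33 mm above the head's origin: the disc is 60 mm across and 10 mm thick (28 to 38 mm above the origin). Its straight round rim is the place to grip, from above. Axes as the head's.
- wheel: The fixed table-top pottery wheel: white housing, deck 66 mm high, reaching from its origin 145 mm to -x (front, with knob and switch), 105 mm to +x, 100 mm to either side; on it a round grey splash pan 180 mm across, rim 82 mm above the shelf, with the upright bright steel spindle in its middle. Origin: on the shelf under the spindle axis, z up. The spindle counts as part of it.
- seat (a point): Point on the spindle axis level with the spindle's flat shoulder (37 mm across), 88 mm above the shelf. The hub's underside rests on the shoulder when the head is fully home: the head's origin is then on this point. Fixed to the wheel's housing, axes as wheel's: they do not show how the splines stand.
- spline_top (a point): Point on the spindle axis at the flat upper ends of its six straight splines, 108 mm above the shelf: 20 mm long, 4.5 mm wide, every 60 degrees, tips at 13 mm radius, core 9 mm. Unmeshed teeth land here. Meshed play: about 6 degrees and 1.2 mm either way. Above it a plain pilot, 7 mm long, radius 9 mm, tapering to 5.5 at its top, enters the bore first. Axes as the wheel's, not the splines'.
- springs_top (a point): Point on the spindle axis at the upper end of two bowed leaf springs that lie in two grooves across from each other, 1 to 15.5 mm above the shoulder. They grip the bore's teeth: from about 10 mm above the shoulder down, the head slides only under a push of about 3 to 10 N; its own weight does not take it home. Axes as the wheel's.
- spindle (a joint): How far the spindle has turned since the start, rad, positive anticlockwise seen from above; 0 at the start whatever way the splines stand, which is random and not told. The geared motor holds it against about 0.12 N m; turned harder than that it follows, without end stop or spring-back.
- broad_head: Bystander: the broad head, a like aluminium disc 100 mm across, 10 mm thick, lying on its face with its 37 mm hub pointing up, 38 mm high in all. Origin: centre of the underside.
- top: Bystander: yellow wooden spinning top, 62 mm across and 74 mm high, standing on its blunt tip. Origin: under the tip.
- pencil_cup: Bystander: tin pencil cup, 72 mm across, 90 mm high, with pencils standing up to 170 mm. Origin: centre of its underside.
There are look-alikes about, which are no part of the job. What is shaped like the head but pink or red is not meant.

How it is judged:
On the way, in this order (a step that is already met when the one before it is completed fails the run):
1. the small head is meshed and fully home on the spindle's shoulder (z of head in the frame of seat below 0.003 m and horizontal distance between head and seat below 0.0035 m and angle between head's own z axis and vertical below 0.08 rad), for 0.1 s.
2. with the head home, the spindle has been turned about a quarter turn (at least 0.9 rad from its start, either way) ((value of joint spindle above 0.9 rad or value of joint spindle below -0.9 rad) and z of head in the frame of seat below 0.0035 m and horizontal distance between head and seat below 0.0035 m), for 0.1 s.
At the end, for the whole second after the job is handed in: The small head rests fully home on the spindle's shoulder (within 3 mm in height and 3.5 mm sideways, tilted less than 0.08 rad), released and at rest, and the spindle has turned at least 0.9 rad from where it stood, either way (all of step 1 and (value of joint spindle above 0.9 rad or value of joint spindle below -0.9 rad) and linear speed of head below 0.01 m/s and angular speed of head below 0.1 rad/s); the robot touches nothing.
It fails at once if the head is pressed against the wheel or its spindle with more than 60 N (contact force between head and wheel above 60 N).
It fails at once if the broad head is moved by more than 20 mm (distance of broad_head from where it was at the start of the episode above 0.02 m).
It fails at once if the spinning top is moved by more than 20 mm (distance of top from where it was at the start of the episode above 0.02 m).
It fails at once if the pencil cup is moved by more than 20 mm (distance of pencil_cup from where it was at the start of the episode above 0.02 m).
It also fails if it takes over 72 s, if anything falls off the work surface, if the arm or the gripper's body presses on something with over 40 N, if the wrist force passes 120 N, or if a joint passes its speed limit or range.

### The arm

A 6-joint arm with a two-finger parallel gripper is mounted at the origin on the work surface. World frame = base frame: x ahead of the robot, y to its left, z up, the work surface at z = 0. Lengths are in m, angles in rad, forces in N, time in s.
With the tool pointing down it reaches from about 0.375 to 0.9 m from the base axis. Payload 3.1 kg.
Tool frame: the origin (TCP) lies between the finger pads; the fingertips stand manip.finger_overhang ahead of it and the grasp point (between the pads) lies 5 mm behind it (manip.finger_overhang is the distance from the TCP to the fingertips, in m); z points along the fingers, y is the line along which they close (so a half turn about z gives the same grasp; the last joint's range is limited). The gripper opens to 85 mm and grips with 20 to 120 N. Pads are 22 mm wide; open, the fingers measure 114 mm over their backs; the gripper's body (76 mm by 85 mm) begins 54 mm behind the grasp point. The pads swing forward as they close: fully open they stand 13 mm farther back than shut.
Start: joints at [-1.339, 0.527, 1.433, -0, 1.181, -0.178], TCP at [0.25, -0.573, 0.245] pointing down, gripper open.
Joint ranges: [-3.08, 3.08], [-0.75, 2.2], [0.22, 2.44], [-1.43, 4.57], [0, 2.65], [-2.85, 2.85]. Speed limits (rad/s): [2.79, 2.79, 3.14, 3.14, 3.14, 3.14].

### API

Orientations are given as a unit quaternion [x, y, z, w].
In Python, from station import manip gives the robot as it stands.
- The arm moves only by the tool drive_tool, never from a script. Its argument "plan" is a list of rows, each a list of 7 numbers: the shift along the tool's x, y, z in m, then the turn, a rotation vector about the tool's x, y, z in degrees, then the opening, from -1 (shut) to 1 (fully open). In form: [[x, y, z, wx, wy, wz, gripper], ...]. A call has 1 to 10 rows; each row shifts and turns the commanded pose from where the row before left it, along the tool's axes as they then stand; what a row does not reach is not made up. A row lasts 1/10 s, in which the tool goes at most 50 mm and 8.59 degrees, less where a joint would pass 70% of its speed; a pose out of reach is approached as far as the arm can. A call is refused whole if a number of a shift passes 0.05 or a number of a turn 8.59, either way. A call with a gripper value outside its range is refused whole. The fingers move at their own pace and stop on an object; "newtons" is the grip in N (left out, the last holds). Time passes only in rows, so rows that do not move let the fingers close. It gives the time, the measured TCP pose, the force, the opening and the grip force at its end, in the units of the state.
- manip.sense(): the state, without advancing time (a new reading comes with each control period).
- manip.snapshot(name): name is "scene" or "top" or "wrist"; returns a dict with "image" (384x512x3 uint8, red, green, blue), "z_map" (384x512 float32, m along the optical axis (not along the pixel's ray), 0 where there is no reading), "fov_y" (degrees; the focal length in pixels is half the picture's height over the tangent of half this angle, whatever the lens; pixels are square), "cx", "cy" (the principal point, pixels), "extrinsics" (4x4, takes a point from camera to world coordinates); the wrist camera has in their place "mount" (4x4, takes a point from camera to tool coordinates, whose origin is the TCP and whose axes are the flange's). Camera axes: x right, y up, looking along -z (the intrinsics and any distortion apply to the point x, -y, -z); pixel columns grow to the right and rows downward; lengths in m; the calibration is good to about 2 mm. The wrist camera is an equidistant fisheye: a pixel r from the principal point sees the ray r / f radians off the axis. A picture is of the moment at which its call begins: read the wrist's pose just before it.
- manip.sign_off(): hands the job in; it is judged then, once.
The state is a dict: "t": time; "q": joint angles; "qd": joint speeds; "tau": joint torques, N m; "tcp_pos": TCP position; "tool_rot": TCP orientation; "force": force on the tool from outside, world axes, zero at the start; "ft_torque": the same for the moment, N m; "finger_gap": opening from 0.0 (shut) to 1.0 (fully open); "gripper_force": force on a finger pad.
Only numpy, scipy, OpenCV 4.12 (cv2) and the standard library are available. Lean on these libraries where they do the work, as an engineer would, in place of code of your own. Each camera call takes 0.05 s, during which the arm holds its last target. There are 200 camera calls.

## Working session

There is one attempt and no reset: what is moved stays moved. The work goes in short steps, Python scripts to look and compute and a tool call to move; the robot and the scene stay as the last step left them, time stands still between calls to the robot, and variables do not carry over. Pictures are saved under pics/ and viewed, at most 10 in all, crops included, and the job is handed in when it is done.

Besides the shell and the picture viewer there is one more tool, called by a JSON object that holds its "method" and its "body", one argument or row to a line. drive_tool: Moves the arm, as the interface text tells. Its arguments: {"type":"object","properties":{"plan":{"type":"array"},"newtons":{"type":"number"}},"required":["plan"]}

```bash
ls; mkdir -p pics; cat > h.py <<'E'
import numpy as np, cv2
from station import manip
from scipy.spatial.transform import Rotation as R
def save(n,im): cv2.imwrite(f'pics/{n}.png',np.ascontiguousarray(im[:,:,::-1]))
def f(s): return 192/np.tan(np.radians(s['fov_y']/2))
def cloud(s):
    v,u=np.mgrid[0:384,0:512]; z=s['z_map']; F=f(s)
    P=np.stack([(u-s['cx'])/F*z,-(v-s['cy'])/F*z,-z,np.ones_like(z)],-1)
    W=P@s['extrinsics'].T
    W=W[...,:3]; W[z==0]=np.nan
    return W
E
python3 - <<'E'
from h import *
s=manip.sense();print(s,manip.finger_overhang)
a=manip.snapshot('scene');b=manip.snapshot('top')
import pickle;pickle.dump((a,b),open('ab.pkl','wb'))
save('scene',a['image']);save('top',b['image'])
for k in(a,b):print(k['fov_y'],k['extrinsics'].round(3).tolist())
E
```

```text
pics
{'t': 0.0, 'q': array([-1.33850263e+00,  5.28471925e-01,  1.43391231e+00, -3.07181447e-06,
        1.18140286e+00, -1.78501287e-01]), 'qd': array([-8.38426499e-06,  4.52189211e-04, -4.49568628e-04, -6.48743489e-04,
        1.62356319e-03,  7.56607648e-04]), 'tau': array([-1.47523201e-04, -4.42351913e+01, -1.78025579e+01, -2.49534687e-04,
        8.47206888e-03,  1.40788902e-05]), 'tcp_pos': array([ 0.24944994, -0.57230627,  0.24432687]), 'tool_rot': array([ 9.78979282e-01,  2.03956762e-01, -3.09273727e-05, -1.09678882e-03]), 'force': array([-0.83442598, -0.13433144,  0.42518721]), 'ft_torque': array([-0.02395694, -0.00866337,  0.00940861]), 'gripper_force': 0.0, 'finger_gap': 0.9985162144571227} 0.014
47.11441191593858 [[-0.449, -0.671, 0.591, 1.279], [0.893, -0.344, 0.289, 0.476], [0.009, 0.657, 0.753, 0.968], [0.0, 0.0, 0.0, 1.0]]
57.71100479933609 [[-0.004, 0.982, -0.187, 0.457], [-1.0, -0.007, -0.017, 0.121], [-0.018, 0.187, 0.982, 0.804], [0.0, 0.0, 0.0, 1.0]]
```

View pics/scene.png

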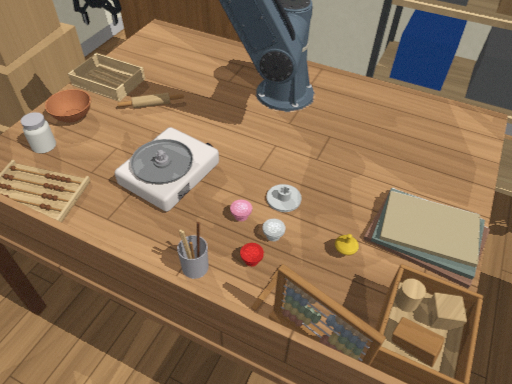

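View pics/top.png

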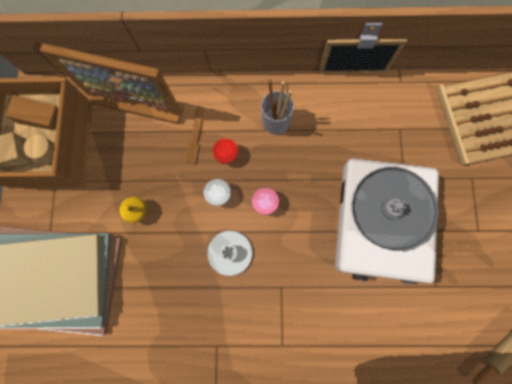

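The scene view shows these candidates:
- Grey-white small disc at scene (274,230), top (217,192).
- Pink look-alike at (241,209) / (265,201).
- Red look-alike at (251,254) / (225,151).
- Broad head, hub up, at (284,197) / (230,253).
- White jar at scene (38,133).

I choose the plain grey one at top (217,192). The spindle is at top (397,208).

```bash
python3 - <<'E'
from h import *
import pickle
a,b=pickle.load(open('ab.pkl','rb'))
for nm,s,uv,sp in(('scene',a,(274,230),(162,157)),('top',b,(217,192),(397,208))):
    W=cloud(s)
    for (u,v),zl,zh,r in((uv,.030,.046,25),(sp,.104,.125,12),(sp,.07,.1,60)):
        m=np.zeros((384,512),bool); m[max(0,v-r):v+r,max(0,u-r):u+r]=1
        m&=(W[...,2]>zl)&(W[...,2]<zh)
        P=W[m]
        if len(P)<5: print(nm,'few',len(P));continue
        c,rr=cv2.minEnclosingCircle(P[:,:2].astype(np.float32)); 
        print(nm,zl,len(P),'mean',P.mean(0).round(4),'circ',np.round(c,4),round(rr,4),'z',np.percentile(P[:,2],[5,50,95]).round(4))
    u,v=uv;print('table',np.nanmedian(W[v-40:v+40,u-45:u-30,2]))
    # all objects: ray onto plane
c1=cv2.resize(b['image'][120:290,120:300],(540,510),interpolation=cv2.INTER_CUBIC)
save('crop1',c1)
# colour mask + ray on plane z=.038 for small head, top and scene
def ray(s,u,v,z):
    F=f(s);E=s['extrinsics'];d=E[:3,:3]@np.array([(u-s['cx'])/F,-(v-s['cy'])/F,-1]);o=E[:3,3]
    return o+d*(z-o[2])/d[2]
for s,(u0,v0),zz in((a,(274,230),.038),(b,(217,192),.038)):
    h=cv2.cvtColor(s['image'],cv2.COLOR_RGB2HSV);m=((h[...,1]<60)&(h[...,2]>110)).astype(np.uint8)
    n,l,st,ce=cv2.connectedComponentsWithStats(m)
    k=l[v0,u0];print(st[k],ce[k],ray(s,*ce[k],zz).round(4),ray(s,st[k][0],ce[k][1],zz).round(4),ray(s,st[k][0]+st[k][2],ce[k][1],zz).round(4))
E
```

```text
scene 0.03 512 mean [0.6363 0.2212 0.0371] circ [0.6403 0.184 ] 0.0824 z [0.0336 0.0371 0.0402]
scene 0.104 43 mean [ 0.5687 -0.1472  0.1097] circ [ 0.5666 -0.1481] 0.0128 z [0.1043 0.1103 0.1143]
scene 0.07 1095 mean [ 0.5648 -0.1526  0.0755] circ [ 0.5631 -0.1493] 0.1067 z [0.0702 0.0732 0.0865]
table -0.0001515023406676308
top 0.03 552 mean [0.6092 0.2268 0.0377] circ [0.6098 0.2276] 0.0302 z [0.0353 0.0378 0.04  ]
top 0.104 98 mean [ 0.5644 -0.1488  0.1105] circ [ 0.5653 -0.1503] 0.0133 z [0.1056 0.1106 0.1153]
top 0.07 2337 mean [ 0.5653 -0.1574  0.0748] circ [ 0.5467 -0.1485] 0.108 z [0.0701 0.0719 0.0862]
table -0.00033033506774426957
[262 219  24  22 385] [273.62337662 228.58181818] [0.6157 0.2311 0.038 ] [0.6297 0.2037 0.038 ] [0.6008 0.2602 0.038 ]
[203 179  28  27 589] [216.89473684 192.01358234] [0.608  0.2272 0.038 ] [0.6083 0.2585 0.038 ] [0.6078 0.1954 0.038 ]
```

View pics/crop1.png

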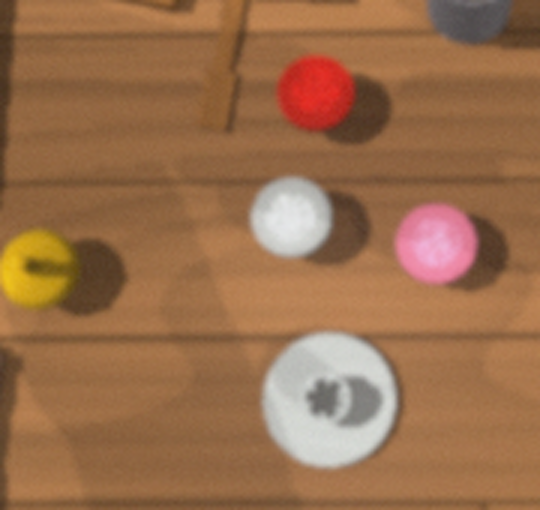

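The crop shows the plain grey disc at crop (292,217), with red at (316,93), pink at (436,243) and the broad head at (330,400). Both views and the 30 mm radius put the head at about (0.609, 0.227), top at z 0.038. The spindle is at about (0.565, -0.149). I'm travelling over to the head now.

{"method": "drive_tool", "body": {
  "plan": [
    [0.032,-0.029,0,0,0,0,1],
    [0.032,-0.029,0,0,0,0,1],
    [0.032,-0.029,0,0,0,0,1],
    [0.032,-0.029,0,0,0,0,1],
    [0.032,-0.029,0,0,0,0,1],
    [0.032,-0.029,0,0,0,0,1],
    [0.032,-0.029,0,0,0,0,1],
    [0.032,-0.029,0,0,0,0,1],
    [0.032,-0.029,0,0,0,0,1],
    [0.032,-0.029,0,0,0,0,1]
  ],
  "newtons": 40
}}

```text
t: 1.1
tcp_pos: [0.4274, -0.1775, 0.2451]
tool_rot: [0.979, 0.204, -0.0, -0.0]
force: [1.7, 0.5, 0.4]
finger_gap: 0.996
gripper_force: 0.0
```

{"method": "drive_tool", "body": {
  "plan": [
    [0.032,-0.029,0,0,0,0,1],
    [0.032,-0.029,0,0,0,0,1],
    [0.032,-0.029,0,0,0,0,1],
    [0.032,-0.029,0,0,0,0,1],
    [0.032,-0.029,0,0,0,0,1],
    [0.032,-0.029,0,0,0,0,1],
    [0.032,-0.029,0,0,0,0,1],
    [0.032,-0.029,0,0,0,0,1],
    [0.032,-0.029,0,0,0,0,1],
    [0,0,0,0,0,0,1]
  ]
}}

```text
t: 2.1
tcp_pos: [0.5885, 0.1797, 0.2449]
tool_rot: [0.978, 0.206, 0.001, -0.001]
force: [-0.0, -0.5, 0.3]
finger_gap: 1.0
gripper_force: 0.0
```

```bash
cat >> h.py <<'E'
def wray(s,st,uv,z):
    F=f(s);uv=np.atleast_2d(uv).astype(float);du=uv[:,0]-s['cx'];dv=uv[:,1]-s['cy'];r=np.hypot(du,dv)+1e-9
    th=r/F;d=np.stack([np.sin(th)*du/r,-np.sin(th)*dv/r,-np.cos(th)],1)
    T=np.eye(4);T[:3,:3]=R.from_quat(st['tool_rot']).as_matrix();T[:3,3]=st['tcp_pos'];E=T@s['mount']
    d=d@E[:3,:3].T;o=E[:3,3];return o+d*((z-o[2])/d[:,2])[:,None]
def delta(st,target,yaw=None):
    r=R.from_quat(st['tool_rot']);x=r.as_matrix()[:,0]
    print('yaw now',np.degrees(np.arctan2(x[1],x[0])).round(2),'tool shift',r.inv().apply(np.array(target)-st['tcp_pos']).round(4))
    if yaw is not None:
        g=R.from_euler('z',yaw,degrees=True)*R.from_euler('x',180,degrees=True)
        print('rotvec tool deg',np.degrees((r.inv()*g).as_rotvec()).round(2))
def fitc(P):
    A=np.c_[2*P[:,:2],np.ones(len(P))];c=np.linalg.lstsq(A,(P[:,:2]**2).sum(1),rcond=None)[0]
    return c[:2],np.sqrt(c[2]+c[0]**2+c[1]**2)
E
python3 - <<'E'
from h import *
st=manip.sense();s=manip.snapshot('wrist');save('w1',s['image']);print(s['fov_y'],s['cx'],s['cy'],s['mount'].round(3).tolist())
h=cv2.cvtColor(s['image'],cv2.COLOR_RGB2HSV);m=((h[...,1]<50)&(h[...,2]>120)).astype(np.uint8)
n,l,sta,ce=cv2.connectedComponentsWithStats(m)
for k in range(1,n):
    if sta[k][4]>300:
        cs,_=cv2.findContours((l==k).astype(np.uint8),cv2.RETR_EXTERNAL,cv2.CHAIN_APPROX_NONE)
        P=wray(s,st,max(cs,key=len)[:,0],.038);c,rr=fitc(P)
        print(sta[k],ce[k].round(1),c.round(4),rr.round(4))
delta(st,[.609,.227,.1],35)
E
```

```text
65.70646984690485 254.07736367799572 184.82391950746285 [[-0.001, 0.961, 0.278, 0.07], [1.0, 0.001, 0.001, 0.001], [0.001, 0.278, -0.961, -0.128], [0.0, 0.0, 0.0, 1.0]]
[356   3  80  66 677] [394.8  41.2] [0.8083 0.0826] 0.0395
[ 197  103   53   53 2163] [222.7 129. ] [0.6104 0.2279] 0.0295
[ 400  176  112   97 4398] [458.3 222.5] [ 0.6132 -0.1604] 0.0863
[ 170  192   74   68 3515] [206.5 225.5] [0.4901 0.2015] 0.0458
[387 324  31  26 445] [402.1 335.3] [ 0.4183 -0.1813] 0.0345
yaw now 23.83 tool shift [ 0.0374 -0.0349  0.145 ]
rotvec tool deg [ -0.04  -0.17 -11.17]
```

View pics/w1.png

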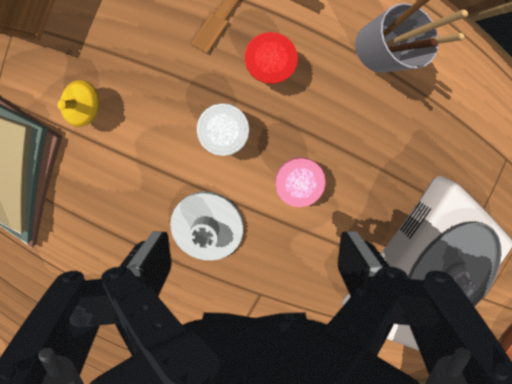

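The wrist view shows the plain grey disc at pixel (223,129), fitted at (0.6104, 0.2279) with r 29.5 mm. That agrees with the top view. Red (271,57), pink (300,182) and the broad head (207,226) are separate.

{"method": "drive_tool", "body": {
  "plan": [
    [0,0,0,0,0,-5.6,1],
    [0,0,0,0,0,-5.6,1],
    [0.015,-0.009,0.02,0,0,0,1],
    [0.015,-0.009,0.03,0,0,0,1],
    [0.0155,-0.009,0.03,0,0,0,1],
    [0,0,0.03,0,0,0,1],
    [0,0,0.03,0,0,0,1],
    [0,0,0,0,0,0,1],
    [0,0,0,0,0,0,1]
  ]
}}

```text
t: 3.05
tcp_pos: [0.6086, 0.222, 0.1051]
tool_rot: [0.955, 0.298, -0.001, -0.0]
force: [0.1, 0.9, 0.8]
finger_gap: 1.0
gripper_force: 0.0
```

```bash
python3 - <<'E'
from h import *
st=manip.sense();s=manip.snapshot('wrist')
h=cv2.cvtColor(s['image'],cv2.COLOR_RGB2HSV);m=((h[...,1]<50)&(h[...,2]>120)).astype(np.uint8)
n,l,sta,ce=cv2.connectedComponentsWithStats(m)
for k in range(1,n):
    if sta[k][4]>1000:
        cs,_=cv2.findContours((l==k).astype(np.uint8),cv2.RETR_EXTERNAL,cv2.CHAIN_APPROX_NONE)
        P=wray(s,st,max(cs,key=len)[:,0],.038);c,rr=fitc(P)
        print(sta[k],c.round(4),rr.round(4))
delta(st,[.6104,.2279,.027],35)
E
```

```text
[ 205  153   86   82 5513] [0.611  0.2285] 0.0296
[ 159  263   87   60 3027] [0.5172 0.212 ] 0.029
[ 470  280   42   61 1636] [ 0.6408 -0.0988] 0.0571
yaw now 34.67 tool shift [ 0.005  -0.0038  0.0781]
rotvec tool deg [-0.03  0.1  -0.33]
```

{"method": "drive_tool", "body": {
  "plan": [
    [0.0055,-0.004,0.02,0,0,0,1],
    [0,0,0.03,0,0,0,1],
    [0,0,0.015,0,0,0,1],
    [0,0,0.014,0,0,0,1],
    [0,0,0,0,0,0,1],
    [0,0,0,0,0,0,1],
    [0,0,0,0,0,0,-1],
    [0,0,0,0,0,0,-1],
    [0,0,0,0,0,0,-1],
    [0,0,0,0,0,0,-1]
  ],
  "newtons": 40
}}

```text
t: 4.1
tcp_pos: [0.612, 0.2297, 0.0278]
tool_rot: [0.954, 0.299, 0.001, 0.0]
force: [-1.2, 0.2, 5.8]
finger_gap: 0.684
gripper_force: 42.5
```

{"method": "drive_tool", "body": {
  "plan": [
    [0,0,0,0,0,0,-1],
    [0,0,0,0,0,0,-1],
    [0,0,0,0,0,0,-1]
  ],
  "newtons": 60
}}

```text
t: 4.4
tcp_pos: [0.612, 0.2298, 0.028]
tool_rot: [0.954, 0.299, 0.001, 0.0]
force: [-1.1, -0.1, 6.2]
finger_gap: 0.678
gripper_force: 62.4
```

{"method": "drive_tool", "body": {
  "plan": [
    [0,0,-0.01,0,0,0,-1],
    [0,0,-0.03,0,0,0,-1],
    [0,0,-0.04,0,0,0,-1],
    [0,0,-0.04,0,0,0,-1],
    [0,0,-0.03,0,0,0,-1],
    [-0.015,0.017,0,0,0,0,-1],
    [-0.025,0.028,0,0,0,0,-1],
    [-0.03,0.034,0,0,0,0,-1],
    [-0.03,0.034,0,0,0,0,-1],
    [-0.03,0.034,0,0,0,0,-1]
  ]
}}

```text
t: 5.4
tcp_pos: [0.5873, 0.0333, 0.1764]
tool_rot: [0.954, 0.299, -0.0, -0.0]
force: [0.4, -0.5, -2.7]
finger_gap: 0.678
gripper_force: 64.8
```

{"method": "drive_tool", "body": {
  "plan": [
    [-0.03,0.034,0,0,0,0,-1],
    [-0.03,0.034,0,0,0,0,-1],
    [-0.025,0.028,0,0,0,0,-1],
    [0,0,0,0,0,0,-1],
    [0,0,0,0,0,0,-1]
  ]
}}

```text
t: 5.9
tcp_pos: [0.5725, -0.0935, 0.1763]
tool_rot: [0.955, 0.297, -0.0, -0.0]
force: [0.0, -1.0, -3.2]
finger_gap: 0.678
gripper_force: 64.8
```

```bash
python3 - <<'E'
from h import *
st=manip.sense();s=manip.snapshot('wrist');save('w2',s['image'])
a=manip.snapshot('scene');save('s2',cv2.resize(a['image'][90:220,100:260],(640,520),interpolation=cv2.INTER_CUBIC))
print(st['tcp_pos'],st['force'],st['finger_gap'])
# pan rim from first top view: dark grey disc, rim z=.082
import pickle
A,B=pickle.load(open('ab.pkl','rb'))
for s2,(u,v) in((A,(162,157)),(B,(397,208))):
    F=f(s2);E=s2['extrinsics']
    h=cv2.cvtColor(s2['image'],cv2.COLOR_RGB2HSV);print(h[v-20:v+21:10,u-20],h[v,u-40:u+41:20])
E
```

```text
[ 0.57252751 -0.09346518  0.17625999] [ 0.01487106 -1.00502108 -3.18843018] 0.677503349690551
[[ 15 119 188]
 [150   2 125]
 [ 60   4 135]
 [  0   0 151]
 [ 60   2 131]] [[ 15 119 178]
 [ 60   4 135]
 [168   9 145]
 [ 15   4 134]
 [ 14  16 236]]
[[120   5 113]
 [100   7 115]
 [102  11 118]
 [102  11 118]
 [120   2 117]] [[135   4 116]
 [102  11 118]
 [168   9 136]
 [ 90   7 114]
 [ 14  27 105]]
```

View pics/w2.png

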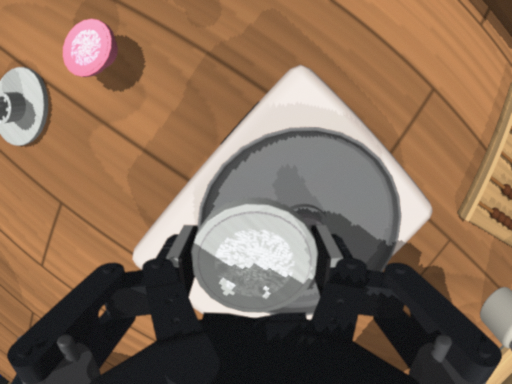

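The head sits level between the pads at wrist pixel (253,258). The pan is behind it at (300,195), with the spindle partly hidden at about (310,210). I'm refining the spindle axis from the earlier views.

```bash
python3 - <<'E'
from h import *
import pickle
A,B=pickle.load(open('ab.pkl','rb'))
def ray(s,uv,z):
    F=f(s);E=s['extrinsics'];uv=np.atleast_2d(uv).astype(float)
    d=np.c_[(uv[:,0]-s['cx'])/F,-(uv[:,1]-s['cy'])/F,-np.ones(len(uv))]@E[:3,:3].T;o=E[:3,3]
    return o+d*((z-o[2])/d[:,2])[:,None]
for s,(u,v) in((A,(162,157)),(B,(397,208))):
    h=cv2.cvtColor(s['image'],cv2.COLOR_RGB2HSV).astype(int)
    m=((h[...,1]<60)&(h[...,2]<175)&(h[...,2]>60)).astype(np.uint8)
    m=cv2.morphologyEx(m,cv2.MORPH_OPEN,np.ones((3,3)))
    n,l=cv2.connectedComponents(m);k=l[v,u-20]
    cs,_=cv2.findContours((l==k).astype(np.uint8),cv2.RETR_EXTERNAL,cv2.CHAIN_APPROX_NONE)
    P=ray(s,max(cs,key=len)[:,0],.082)
    c,r=fitc(P)
    for _ in range(8):
        e=np.abs(np.hypot(*(P[:,:2]-c).T)-r);c,r=fitc(P[e<max(np.percentile(e,75),.002)])
    print('pan',c.round(4),r.round(4),e.mean())
    W=cloud(s);
    for lo,hi in((.104,.108),(.109,.13)):
        q=W[v-14:v+14,u-14:u+14].reshape(-1,3);q=q[(q[:,2]>lo)&(q[:,2]<hi)];print(len(q),q.mean(0).round(4),((q.max(0)+q.min(0))/2).round(4))
# pan in wrist w2
st=manip.sense();s=manip.snapshot('wrist')
h=cv2.cvtColor(s['image'],cv2.COLOR_RGB2HSV).astype(int)
m=((h[...,1]<60)&(h[...,2]<175)&(h[...,2]>60)).astype(np.uint8)
m[205:]=0
n,l=cv2.connectedComponents(cv2.morphologyEx(m,cv2.MORPH_OPEN,np.ones((3,3))));k=l[160,300]
cs,_=cv2.findContours((l==k).astype(np.uint8),cv2.RETR_EXTERNAL,cv2.CHAIN_APPROX_NONE)
p=max(cs,key=len)[:,0];p=p[p[:,1]<200];P=wray(s,st,p,.082);c,r=fitc(P)
for _ in range(8):
    e=np.abs(np.hypot(*(P[:,:2]-c).T)-r);c,r=fitc(P[e<max(np.percentile(e,75),.002)])
print('wrist pan',c,r,e.mean(),len(p))
# held head disc centre in tool: top of disc plane z
m=((h[...,1]<50)&(h[...,2]>150)).astype(np.uint8)
print(st['tcp_pos'])
crop=s['image'][180:320,180:340];save('w2c',cv2.resize(crop,(640,560)))
E
```

```text
pan [ 0.5718 -0.1472] 0.0909 0.0011724985615103813
16 [ 0.5683 -0.1441  0.1059] [ 0.5655 -0.147   0.1061]
26 [ 0.5689 -0.1487  0.112 ] [ 0.5697 -0.149   0.1126]
pan [ 0.564  -0.1494] 0.0885 0.0011565117088887928
29 [ 0.563  -0.1483  0.1068] [ 0.5653 -0.15    0.1066]
60 [ 0.5648 -0.1491  0.1126] [ 0.5637 -0.1481  0.1125]
wrist pan [ 0.56573357 -0.14890257] 0.08815577244548513 0.0002115263089297704 230
[ 0.57262881 -0.0917047   0.17621727]
```

View pics/w2c.png

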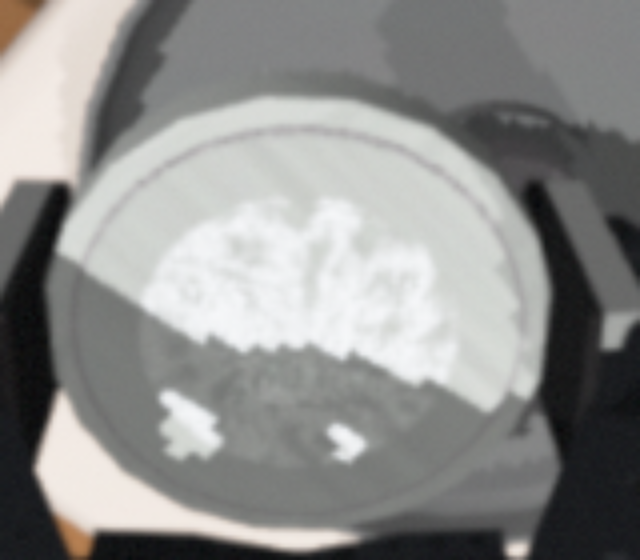

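```bash
python3 - <<'E'
from h import *
st=manip.sense();s=manip.snapshot('wrist')
pts=np.array([[290,97],[100,170],[60,260],[75,370],[130,450],[200,505],[290,527],[400,515],[490,470],[420,120],[500,175]])/4+[180,180]
r=R.from_quat(st['tool_rot'])
for z in(.010,):
    P=r.inv().apply(wray(s,st,pts,st['tcp_pos'][2]+z)-st['tcp_pos']);c,rr=fitc(P);print(z,c.round(4),rr.round(4),(np.hypot(*(P[:,:2]-c).T)-rr).round(4))
delta(st,[.5655,-.149,.15],35)
E
```

```text
0.01 [-0.0016  0.0026] 0.0294 [-0.0002  0.0016  0.0006 -0.0009 -0.0013 -0.      0.0001  0.0004  0.0009
 -0.0005 -0.0008]
yaw now 34.81 tool shift [-0.0389  0.0432  0.0262]
rotvec tool deg [-0.05  0.01 -0.19]
```

{"method": "drive_tool", "body": {
  "plan": [
    [-0.012,0.014,0,0,0,0,-1],
    [-0.015,0.017,0,0,0,0,-1],
    [-0.01,0.0115,0,0,0,0,-1],
    [0,0,0.01,0,0,0,-1],
    [0,0,0.01,0,0,0,-1],
    [0,0,0.004,0,0,0,-1],
    [0,0,0,0,0,0,-1],
    [0,0,0,0,0,0,-1]
  ]
}}

```text
t: 6.9
tcp_pos: [0.5668, -0.1479, 0.152]
tool_rot: [0.954, 0.299, -0.0, -0.0]
force: [-0.6, 1.1, -1.5]
finger_gap: 0.675
gripper_force: 64.9
```

```bash
python3 - <<'E'
from h import *
st=manip.sense();print(st['tcp_pos'],st['force'])
delta(st,[.5655+.0013,-.149+.0009,.15])
a=manip.snapshot('scene');b=manip.snapshot('top')
save('s3',np.hstack([cv2.resize(a['image'][115:185,120:200],(400,350),interpolation=cv2.INTER_CUBIC),cv2.resize(b['image'][170:240,360:440],(400,350),interpolation=cv2.INTER_CUBIC)]))
E
```

```text
[ 0.5667865  -0.14794102  0.15196169] [-0.59668404  1.11974459 -1.53411323]
yaw now 34.79 tool shift [-0.0001  0.0001  0.002 ]
```

View pics/s3.png

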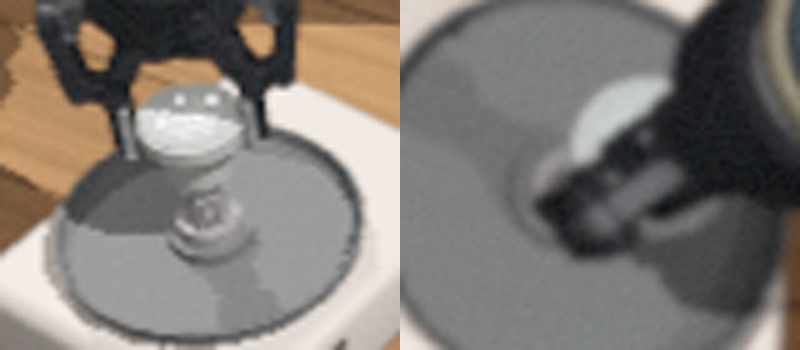

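```bash
python3 - <<'E'
from h import *
a=manip.snapshot('scene');b=manip.snapshot('top')
def proj(s,p):
    q=np.linalg.inv(s['extrinsics'])@np.r_[p,1];F=f(s);return np.array([s['cx']-F*q[0]/q[2],s['cy']+F*q[1]/q[2]])
for p in([.5655,-.149,.162],[.5655,-.149,.124],[.5655,-.149,.115],[.5655,-.149,.088]):
    print(p,(proj(a,p)-[120,115])*5,(proj(b,p)-[360,170])*5)
W=cloud(a);
for r in range(130,170,2): print(r,[tuple(W[r,c].round(3)) for c in(156,160,164)])
E
```

```text
[0.5655, -0.149, 0.162] [187.9611181  114.40965569] [248.47376628 151.08836158]
[0.5655, -0.149, 0.124] [197.67980813 165.71484522] [208.90741827 167.50151762]
[0.5655, -0.149, 0.115] [199.91612529 177.52041524] [200.1607268  171.12987402]
[0.5655, -0.149, 0.088] [206.48124746 212.17784711] [175.21026027 181.47998014]
130 [(np.float64(0.392), np.float64(-0.301), np.float64(0.001)), (np.float64(0.384), np.float64(-0.291), np.float64(-0.001)), (np.float64(0.437), np.float64(-0.229), np.float64(0.063))]
132 [(np.float64(0.547), np.float64(-0.167), np.float64(0.162)), (np.float64(0.542), np.float64(-0.157), np.float64(0.162)), (np.float64(0.446), np.float64(-0.223), np.float64(0.064))]
134 [(np.float64(0.554), np.float64(-0.162), np.float64(0.162)), (np.float64(0.551), np.float64(-0.15), np.float64(0.164)), (np.float64(0.546), np.float64(-0.141), np.float64(0.164))]
136 [(np.float64(0.559), np.float64(-0.159), np.float64(0.16)), (np.float64(0.558), np.float64(-0.146), np.float64(0.164)), (np.float64(0.551), np.float64(-0.138), np.float64(0.162))]
138 [(np.float64(0.566), np.float64(-0.15
[... 2207 characters left out ...]
-0.157), np.float64(0.08)), (np.float64(0.582), np.float64(-0.143), np.float64(0.087)), (np.float64(0.576), np.float64(-0.133), np.float64(0.086))]
164 [(np.float64(0.588), np.float64(-0.154), np.float64(0.079)), (np.float64(0.584), np.float64(-0.142), np.float64(0.081)), (np.float64(0.575), np.float64(-0.135), np.float64(0.076))]
166 [(np.float64(0.589), np.float64(-0.154), np.float64(0.071)), (np.float64(0.586), np.float64(-0.141), np.float64(0.075)), (np.float64(0.582), np.float64(-0.13), np.float64(0.077))]
168 [(np.float64(0.595), np.float64(-0.15), np.float64(0.071)), (np.float64(0.588), np.float64(-0.141), np.float64(0.069)), (np.float64(0.582), np.float64(-0.132), np.float64(0.068))]
```

The scene crop shows the head at (195,120) directly over the spindle at (208,215). Both match the projected positions to within the calibration. I'm lowering it gently.

{"method": "drive_tool", "body": {
  "plan": [
    [0,0,0.003,0,0,0,-1],
    [0,0,0.003,0,0,0,-1],
    [0,0,0.002,0,0,0,-1],
    [0,0,0.002,0,0,0,-1],
    [0,0,0,0,0,0,-1]
  ]
}}

```text
t: 7.6
tcp_pos: [0.5665, -0.1486, 0.1419]
tool_rot: [0.954, 0.298, -0.0, -0.0]
force: [-0.5, 0.9, -2.4]
finger_gap: 0.675
gripper_force: 64.9
```

{"method": "drive_tool", "body": {
  "plan": [
    [0,0,0.001,0,0,0,-1],
    [0,0,0.001,0,0,0,-1],
    [0,0,0.001,0,0,0,-1],
    [0,0,0.001,0,0,0,-1],
    [0,0,0,0,0,0,-1]
  ]
}}

```text
t: 8.1
tcp_pos: [0.5667, -0.1486, 0.1381]
tool_rot: [0.954, 0.299, -0.0, -0.0]
force: [-0.4, 1.1, -2.9]
finger_gap: 0.67
gripper_force: 64.9
```

{"method": "drive_tool", "body": {
  "plan": [
    [0,0,0.001,0,0,0,-1],
    [0,0,0.001,0,0,0,-1],
    [0,0,0,0,0,0,-1]
  ]
}}

```text
t: 8.4
tcp_pos: [0.5667, -0.1486, 0.1362]
tool_rot: [0.954, 0.299, -0.0, -0.0]
force: [0.3, 0.6, -1.3]
finger_gap: 0.679
gripper_force: 64.9
```

{"method": "drive_tool", "body": {
  "plan": [
    [0,0,0.001,0,0,0,-1],
    [0,0,0.001,0,0,0,-1],
    [0,0,0,0,0,0,-1]
  ]
}}

```text
t: 8.7
tcp_pos: [0.567, -0.1487, 0.1358]
tool_rot: [0.954, 0.299, 0.0, 0.0]
force: [-2.1, 2.0, 7.0]
finger_gap: 0.676
gripper_force: 65.9
```

Contact on the spline ends at the predicted height. I'm rocking it with this light push.

{"method": "drive_tool", "body": {
  "plan": [
    [0,0,0,0,0,2,-1],
    [0,0,0,0,0,2,-1],
    [0,0,0,0,0,2,-1],
    [0,0,0,0,0,2,-1],
    [0,0,0,0,0,2,-1]
  ]
}}

```text
t: 9.2
tcp_pos: [0.5677, -0.1493, 0.1358]
tool_rot: [0.977, 0.214, 0.001, 0.001]
force: [-0.4, 0.2, 5.1]
finger_gap: 0.676
gripper_force: 65.8
```

{"method": "drive_tool", "body": {
  "plan": [
    [0,0,0,0,0,2,-1],
    [0,0,0,0,0,2,-1],
    [0,0,0,0,0,2,-1],
    [0,0,0,0,0,2,-1],
    [0,0,0,0,0,2,-1]
  ]
}}

```text
t: 9.7
tcp_pos: [0.5678, -0.1496, 0.1357]
tool_rot: [0.992, 0.128, 0.001, 0.001]
force: [-0.9, -1.3, 4.4]
finger_gap: 0.677
gripper_force: 65.6
```

{"method": "drive_tool", "body": {
  "plan": [
    [0,0,0.0005,0,0,2,-1],
    [0,0,0,0,0,2,-1],
    [0,0,0,0,0,2,-1],
    [0,0,0,0,0,2,-1],
    [0,0,0,0,0,2,-1]
  ]
}}

```text
t: 10.2
tcp_pos: [0.5673, -0.1492, 0.1344]
tool_rot: [0.999, 0.041, 0.001, 0.0]
force: [0.3, -0.1, -3.3]
finger_gap: 0.679
gripper_force: 65.0
```

{"method": "drive_tool", "body": {
  "plan": [
    [0,0,0,0,0,2,-1],
    [0,0,0,0,0,2,-1],
    [0,0,0,0,0,2,-1],
    [0,0,0,0,0,2,-1],
    [0,0,0,0,0,2,-1]
  ]
}}

```text
t: 10.7
tcp_pos: [0.567, -0.1488, 0.1338]
tool_rot: [0.999, -0.047, 0.0, 0.0]
force: [0.3, -0.7, -2.8]
finger_gap: 0.68
gripper_force: 65.0
```

{"method": "drive_tool", "body": {
  "plan": [
    [0,0,0,0,0,2,-1],
    [0,0,0,0,0,2,-1],
    [0,0,0,0,0,2,-1],
    [0,0,0,0,0,2,-1],
    [0,0,0,0,0,2,-1]
  ]
}}

```text
t: 11.2
tcp_pos: [0.567, -0.1492, 0.1338]
tool_rot: [0.991, -0.133, 0.0, 0.001]
force: [0.7, -2.0, -2.0]
finger_gap: 0.676
gripper_force: 64.9
```

The drop in height with no vertical force means the teeth meshed near yaw 5°. I'm backing off to mid-play and pressing down.

{"method": "drive_tool", "body": {
  "plan": [
    [0,0,0,0,0,-2.5,-1],
    [0,0,0,0,0,-2.5,-1],
    [0,0,0.001,0,0,0,-1],
    [0,0,0.001,0,0,0,-1],
    [0,0,0.001,0,0,0,-1],
    [0,0,0,0,0,0,-1]
  ]
}}

```text
t: 11.8
tcp_pos: [0.5669, -0.1488, 0.1307]
tool_rot: [0.996, -0.09, 0.0, 0.0]
force: [0.8, -0.3, -2.8]
finger_gap: 0.678
gripper_force: 64.9
```

```bash
python3 - <<'E'
from h import *
st=manip.sense();print(st['tcp_pos'],st['force'],st['ft_torque'],st['q'][5])
E
```

```text
[ 0.56690052 -0.14880019  0.13065617] [ 0.84258184 -0.33242882 -2.78709816] [-0.06558509 -0.04580361  0.0050722 ] 1.303197472742528
```

{"method": "drive_tool", "body": {
  "plan": [
    [0,0,0.001,0,0,0,-1],
    [0,0,0.001,0,0,0,-1],
    [0,0,0.001,0,0,0,-1],
    [0,0,0.001,0,0,0,-1],
    [0,0,0.001,0,0,0,-1],
    [0,0,0,0,0,0,-1]
  ]
}}

```text
t: 12.4
tcp_pos: [0.5669, -0.1488, 0.1258]
tool_rot: [0.996, -0.089, 0.0, 0.0]
force: [0.4, -0.4, -2.0]
finger_gap: 0.678
gripper_force: 64.9
```

{"method": "drive_tool", "body": {
  "plan": [
    [0,0,0.001,0,0,0,-1],
    [0,0,0.001,0,0,0,-1],
    [0,0,0.001,0,0,0,-1],
    [0,0,0.001,0,0,0,-1],
    [0,0,0,0,0,0,-1]
  ]
}}

```text
t: 12.9
tcp_pos: [0.5672, -0.1488, 0.1224]
tool_rot: [0.996, -0.089, 0.001, 0.0]
force: [-0.6, -1.1, 2.1]
finger_gap: 0.682
gripper_force: 65.5
```

{"method": "drive_tool", "body": {
  "plan": [
    [0,0,0.001,0,0,0,-1],
    [0,0,0.001,0,0,0,-1],
    [0,0,0.001,0,0,0,-1],
    [0,0,0,0,0,0,-1]
  ]
}}

```text
t: 13.3
tcp_pos: [0.5669, -0.1488, 0.1185]
tool_rot: [0.996, -0.089, 0.0, 0.0]
force: [0.7, -1.5, 2.0]
finger_gap: 0.681
gripper_force: 65.4
```

{"method": "drive_tool", "body": {
  "plan": [
    [0,0,0.001,0,0,0,-1],
    [0,0,0.001,0,0,0,-1],
    [0,0,0.001,0,0,0,-1],
    [0,0,0,0,0,0,-1]
  ]
}}

```text
t: 13.7
tcp_pos: [0.5669, -0.1489, 0.116]
tool_rot: [0.996, -0.089, 0.0, 0.0]
force: [0.2, -1.9, 4.0]
finger_gap: 0.681
gripper_force: 65.5
```

{"method": "drive_tool", "body": {
  "plan": [
    [0,0,0.001,0,0,0,-1],
    [0,0,0.001,0,0,0,-1],
    [0,0,0,0,0,0,-1]
  ]
}}

```text
t: 14.0
tcp_pos: [0.5672, -0.1489, 0.1158]
tool_rot: [0.996, -0.089, 0.001, 0.0]
force: [-2.9, 0.3, 14.4]
finger_gap: 0.679
gripper_force: 66.6
```

It's home: it stopped at the predicted 20 mm below the spline tops, under a 14 N push. I'm easing the push slightly and turning it.

{"method": "drive_tool", "body": {
  "plan": [
    [0,0,-0.0008,0,0,0,-1],
    [0,0.0001,0,0,0,4,-1],
    [0,0.0001,0,0,0,4,-1],
    [0,0.0001,0,0,0,4,-1],
    [0,0.0001,0,0,0,4,-1],
    [0,0.0001,0,0,0,4,-1]
  ]
}}

```text
t: 14.6
tcp_pos: [0.567, -0.1495, 0.1159]
tool_rot: [0.965, -0.262, 0.001, 0.0]
force: [-2.1, -1.3, 10.8]
finger_gap: 0.679
gripper_force: 65.8
```

```bash
python3 - <<'E'
from h import *
st=manip.sense();print(st['tcp_pos'],st['force'],st['ft_torque'],st['q'][5])
E
```

```text
[ 0.56697158 -0.14951799  0.11589022] [-2.14768237 -1.34196051 10.8062404 ] [-0.29413437  0.3284039   0.19407591] 1.6534587034049024
```

{"method": "drive_tool", "body": {
  "plan": [
    [0,0.0001,0,0,0,4,-1],
    [0,0.0001,0,0,0,4,-1],
    [0,0.0001,0,0,0,4,-1],
    [0,0.0001,0,0,0,4,-1],
    [0,0.0001,0,0,0,4,-1],
    [0,0.0001,0,0,0,4,-1],
    [0,0.0001,0,0,0,4,-1]
  ]
}}

```text
t: 15.3
tcp_pos: [0.5664, -0.1502, 0.1159]
tool_rot: [0.873, -0.488, 0.001, 0.0]
force: [-2.1, -1.9, 10.8]
finger_gap: 0.678
gripper_force: 65.9
```

{"method": "drive_tool", "body": {
  "plan": [
    [0,0.0001,0,0,0,4,-1],
    [0,0.0001,0,0,0,4,-1],
    [0,0.0001,0,0,0,4,-1],
    [0,0.0001,0,0,0,4,-1],
    [0,0.0001,0,0,0,4,-1],
    [0,0.0001,0,0,0,4,-1],
    [0,0.0001,0,0,0,4,-1]
  ]
}}

```text
t: 16.0
tcp_pos: [0.5656, -0.1505, 0.1159]
tool_rot: [0.729, -0.684, 0.001, 0.0]
force: [-2.6, -2.5, 11.3]
finger_gap: 0.676
gripper_force: 65.9
```

```bash
python3 - <<'E'
from h import *
st=manip.sense();print(st['tcp_pos'],st['force'],st['ft_torque'],st['q'][5])
E
```

```text
[ 0.5656067  -0.1504921   0.11587363] [-2.56877768 -2.46670902 11.31767396] [-0.38439217  0.50784011  0.13481024] 2.6288691535199273
```

The reaction torque stayed at about 0.13–0.19 N m, so the drive followed through 76°. Play is at most 12°. I'm easing off and releasing.

{"method": "drive_tool", "body": {
  "plan": [
    [0,0,-0.001,0,0,0,-1],
    [0,0,0,0,0,-2,-1],
    [0,0,0,0,0,0,1],
    [0,0,0,0,0,0,1],
    [0,0,0,0,0,0,1],
    [0,0,0,0,0,0,1],
    [0,0,0,0,0,0,1],
    [0,0,0,0,0,0,1]
  ]
}}

```text
t: 16.8
tcp_pos: [0.5655, -0.1498, 0.1155]
tool_rot: [0.742, -0.671, -0.0, 0.0]
force: [-0.3, -0.7, 0.5]
finger_gap: 1.0
gripper_force: 0.0
```

{"method": "drive_tool", "body": {
  "plan": [
    [0,0,-0.005,0,0,0,1],
    [0,0,-0.01,0,0,0,1],
    [0,0,-0.02,0,0,0,1],
    [0,0,-0.03,0,0,0,1],
    [0,0,-0.04,0,0,0,1],
    [-0.03,0,-0.02,0,0,0,1],
    [-0.03,0,0,0,0,0,1],
    [-0.02,0,0,0,0,0,1],
    [0,0,0,0,0,0,1],
    [0,0,0,0,0,0,1]
  ]
}}

```text
t: 17.8
tcp_pos: [0.5578, -0.0703, 0.2415]
tool_rot: [0.742, -0.67, 0.001, -0.0]
force: [-0.6, 0.1, 0.0]
finger_gap: 0.999
gripper_force: 0.0
```

```bash
python3 - <<'E'
from h import *
st=manip.sense();print(st['tcp_pos'],st['force'])
b=manip.snapshot('top');a=manip.snapshot('scene');w=manip.snapshot('wrist')
save('end',np.hstack([cv2.resize(a['image'][115:185,120:200],(400,350)),cv2.resize(w['image'],(400,300))[:300].repeat(1,0) if 0 else cv2.copyMakeBorder(cv2.resize(w['image'],(400,300)),0,50,0,0,cv2.BORDER_CONSTANT)]))
for n,s in(('scene',a),('top',b)):
    P=cloud(s).reshape(-1,3);P=P[(np.hypot(P[:,0]-.5655,P[:,1]+.149)<.045)&(P[:,2]>.112)&(P[:,2]<.14)]
    if len(P)>20:
        q=P[P[:,2]>.12];A=np.c_[q[:,:2]-q[:,:2].mean(0),np.ones(len(q))];print(n,len(q),q.mean(0).round(4),np.linalg.lstsq(A,q[:,2],rcond=None)[0].round(4))
E
```

```text
[ 0.55779604 -0.07025238  0.24149141] [-0.55193362  0.11004386  0.02058851]
scene 273 [ 0.5696 -0.1471  0.1259] [-0.014  -0.0201  0.1259]
top 29 [ 0.5667 -0.1233  0.1248] [ 0.0159 -0.2295  0.1248]
```

View pics/end.png

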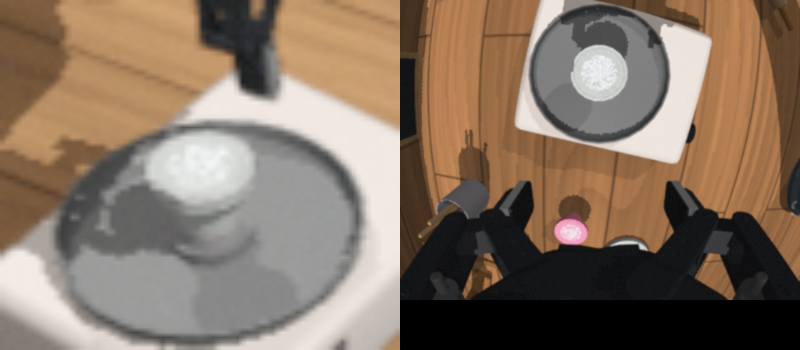

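The end views show the head level on the spindle at scene crop (200,170), centred in the pan at wrist (600,72). The disc top is at 0.126 m, which is 88 + 38 mm. The gripper is clear.

```bash
python3 -c "
from station import manip
print(manip.sign_off())"
```

```text
the job is handed in; nothing more can be done
None
```

The small head is meshed and home on the shoulder (disc top measured at 0.126 m, as it should be), turned about 76° by hand (the spindle at least about 64°, inferred from tool angle and torque rather than seen), released and handed in at about 18 s of the 72 s allowed; the sign-off returned no verdict.

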